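# Clamp a glued card box in the gluing clamp

### The arm

A 6-joint arm with a two-finger parallel gripper is mounted at the origin on a cart in front of the work surface, level with it; the furniture and walls round the work are solid. World frame = base frame: x ahead of the robot, y to its left, z up, the work surface at z = 0. Lengths are in mm, angles in rad, forces in N, time in s.
With the tool pointing down it reaches from about 400 to 925 mm from the base axis. Payload 12.5 kg.
Tool frame: the origin (TCP) lies at the very end of the fingers, on their centre line; the grasp point (between the pads) lies env.hold_point_z behind it (env.hold_point_z is the distance from the TCP to the grasp point, in mm); y points along the fingers, z is the direction in which the jaws open and shut, and the axes are right-handed (so a half turn about y gives the same grasp; the last joint's range is limited). The gripper opens to 95 mm and grips with 3 to 60 N. Pads are 20 mm wide; open, the fingers measure 119 mm over their backs; the gripper's body (75 mm by 180 mm) begins 59 mm behind the grasp point.
Start: joints at [1.201, 0.491, 1.559, -0, 1.092, -0.106], TCP at [162.952, 603.402, 214.661] pointing down, gripper open.
Joint ranges: [-3.1, 3.1], [-0.84, 2.19], [0.05, 2.79], [-1.13, 4.28], [0.06, 2.93], [-2.69, 2.69]. Speed limits (rad/s): [2.22, 2.22, 2.79, 3.14, 3.14, 3.14].

### API

Orientations are given as [roll, pitch, yaw] about the fixed x, y, z axes, in that order (R = Rz(yaw) Ry(pitch) Rx(roll)).
In Python, from cell import env gives the robot as it stands.
- The arm moves only by the shell command python3 -m inch 'ROWS'. ROWS is JSON, one flat list of numbers, 7 for each row, row after row: the shift along the tool's x, y, z in m, then the turn, a rotation vector about the tool's x, y, z in degrees, then the closure, from -1 (fully open) to 1 (shut). In form: [tx, ty, tz, ax, ay, az, hand, tx, ty, tz, ax, ay, az, hand, ...]. A call has 1 to 10 rows; each row shifts and turns the commanded pose from where the row before left it, along the tool's axes as they then stand; what a row does not reach is not made up. A row lasts 1/10 s, in which the tool goes at most 50 mm and 8.59 degrees, less where a joint would pass 70% of its speed; a pose out of reach is approached as far as the arm can. A call is refused whole if a number of a shift passes 0.05 or a number of a turn 8.59, either way. A call with a gripper value outside its range is refused whole. The fingers move at their own pace and stop on an object; the grip force is fixed at half the most. Time passes only in rows, so rows that do not move let the fingers close. It gives the time, the measured TCP pose, the force and the opening at its end, in the units of the state.
- env.state(): the state, without advancing time (a new reading comes with each control period).
- env.read_camera(name): name is "scene" or "top" or "wrist"; returns a dict with "pixels" (420x560x3 uint8, blue, green, red), "depth" (420x560 float32, mm along the optical axis (not along the pixel's ray), 0 where there is no reading), "mtx" (3x3 intrinsics, pixels), "R" (3x3) and "t" (3): a world point X has camera coordinates R X + t. Camera axes: x right, y down, z forward; pixel columns grow to the right and rows downward; lengths in mm; the calibration is good to about 2 mm. A picture is of the moment at which its call begins.
- env.job_done(): hands the job in, once; it reports no verdict.
The state is a dict: "t": time; "joints": joint angles; "qvel": joint speeds; "tau": joint torques, N m; "eef_pos": TCP position; "tcp_rot": TCP orientation; "ft_force": force on the tool from outside, world axes, zero at the start; "moment": the same for the moment, N m; "opening": opening from 0.0 (shut) to 1.0 (fully open).
Only numpy, scipy, OpenCV 4.12 (cv2) and the standard library are available. Lean on these libraries where they do the work, as an engineer would, in place of code of your own. Each camera call takes 0.05 s, during which the arm holds its last target.

### The job

The card box in the wooden gluing clamp has just been glued: slide the free jaw along the bed until the box is pressed square and snug between the two jaws, then turn the wing knob on the free jaw clockwise (seen from above) all the way to its end stop, so that the box stays held. Do not crush or lift the box, and leave the glue bottle, the thread spool and the tape roll standing where they are.

Things in the scene. Friction and masses are not known exactly. Their poses are not given: they have to be found in the camera images.
- clamp: low wooden gluing clamp screwed to the table, at rest for good: a plywood bed 110 (x) x 350 (y) x 12 mm thick with a flush metal track down its middle. Origin: centre of the bed's underside; its y axis runs along the track from the free jaw to the fixed jaw, z up.
- fixed_jaw: wooden block fixed across the +y end of the bed, 90 (x) x 32 (y) x 45 mm high. Origin: foot of its clamping face, 12 mm above the table; the face is the plane y = 0 of its own frame, the block lies to +y, and the box belongs on its -y side. Axes parallel to the clamp's.
- free_jaw (a joint): travel of the free jaw along the clamp's +y, 0 to 0.12 m, larger is nearer the fixed jaw. The jaw is a wooden block 80 (x) x 80 (y) x 40 mm high on the bed (top 52 mm above the table). It drags with about 9 N and stays where it is left.
- jaw_back (a point): point on the middle of the free jaw's rear (-y) face, 42 mm above the table: push here along the clamp's +y to slide the jaw. Moves with the jaw; axes parallel to the clamp's.
- jaw_pad: pressure pad on the front of the free jaw, 80 (x) x 8 (y) mm, from 15 to 49 mm above the table. Origin: foot of its front face, which meets the box; axes parallel to the clamp's. It rides with the jaw, and turning the wing knob drives it out of the jaw towards the fixed jaw by 2.5 mm per radian (5 mm in all); when the box resists with more than the jaw's drag, the jaw backs off instead, so the box ends up held with some 9 N.
- wing_knob (a joint): angle of the wing knob on top of the free jaw, rad, growing clockwise seen from above: 0 fully loose, 2.0 at the clockwise end stop (tight), where the wing lies along the clamp's y axis. Turns against about 0.08 N m of friction and stays where it is left.
- knob_axis (a point): centre of the wing knob, on its upright turning axis, 45 mm behind the free jaw's front edge (35 mm ahead of jaw_back). The wing is a black bar 76 mm long, 12 mm thick and 24 mm high (63 to 87 mm above the table; this point at 75 mm), lying along this point's x axis; the point turns with it. The point's -x end is the one nearer the robot at the start and has to sweep to the clamp's +y side; it can be pushed with closed fingers or the wing gripped across its 12 mm.
- card_box: open card box standing in its own lid, 65 x 65 x 56 mm, loose on the bed between the jaws, a little askew. Origin: centre of its underside; when pressed square its sides lie parallel to the clamp's.
- glue_bottle: loose upright glue bottle, 33 mm across, 102 mm high, behind the clamp; origin at the centre of its foot. Not to be disturbed.
- spool: loose upright thread spool, 36 mm across, 44 mm high, on the robot's side of the clamp; origin at the centre of its foot. Not to be disturbed.
- tape: loose roll of tape, 93 mm across, 48 mm high, behind the clamp; origin at the centre of its foot. Not to be disturbed.
Things that resemble listed ones, but are neither listed nor needed, are in the scene too. What is shaped like the card_box but red is not meant.

How it is judged:
By the outcome, as a careful person would: the job done as asked, in the order asked, and still so for the second after the job is handed in, with the robot touching nothing.
It also fails if it takes over 40 s, if anything falls off the work surface, if the arm or the gripper's body presses on something with over 40 N, if the wrist force passes 120 N, or if a joint passes its speed limit or range.

## Working session

There is one attempt and no reset: what is moved stays moved. The work goes in short steps, Python scripts to look and compute and a shell command to move; the robot and the scene stay as the last step left them, time stands still between calls to the robot, and variables do not carry over. Pictures are saved under pics/ and viewed, and the job is handed in when it is done.

```bash
ls; mkdir -p pics
python3 - <<'E'
from cell import env
import cv2
s=env.state();print(s, env.hold_point_z)
for n in ("scene","top","wrist"):
    c=env.read_camera(n);cv2.imwrite(f"pics/{n}0.png",c["pixels"]);print(n,c["mtx"].tolist(),c["R"].round(3).tolist(),c["t"].round(1))
E
```

```text
pics
{'t': 0.0, 'joints': array([ 1.20142757e+00,  4.91554305e-01,  1.55945666e+00, -2.35371958e-05,
        1.09166830e+00, -1.05599489e-01]), 'qvel': array([-0.00034903,  0.00099303, -0.00109808,  0.00118165, -0.00087183,
       -0.00049337]), 'tau': array([ 3.08486648e-03, -6.12647009e+01, -2.58176583e+01,  6.93307095e-02,
        4.82299842e-02, -1.47752353e-04]), 'eef_pos': array([162.84704017, 603.16350791, 214.06252331]), 'tcp_rot': array([-1.57187908e+00,  9.37730645e-05, -2.63758458e-01]), 'ft_force': array([-0.38280511,  0.36179974, -0.05141674]), 'moment': array([ 0.00140024, -0.00019915,  0.03284309]), 'opening': 1.0041947534261435} 18.8
scene [[387.93705079351, 0.0, 277.2645345539702], [0.0, 387.93705079351, 209.73727264805862], [0.0, 0.0, 1.0]] [[0.895, -0.446, -0.021], [-0.314, -0.596, -0.739], [0.317, 0.667, -0.674]] [-497.1  238.1  707.4]
top [[452.94243910743296, 0.0, 277.0108758837771], [0.0, 452.94243910743296, 211.69287174453177], [0.0, 0.0, 1.0]] [[-0.007, -1.0, -0.016], [-0.981, 0.01, -0.194], [0.194, 0.014, -0.981]] [ 43.4 558.2 823.4]
wrist [[368.59531345860154, 0.0, 285.2535413316918], [0.0, 368.59531345860154, 205.01974434470156], [0.0, 0.0, 1.0]] [[0.262, 0.965, -0.0], [0.934, -0.253, 0.252], [0.244, -0.066, -0.968]] [-625.2  -28.3  388.6]
```

View pics/scene0.png

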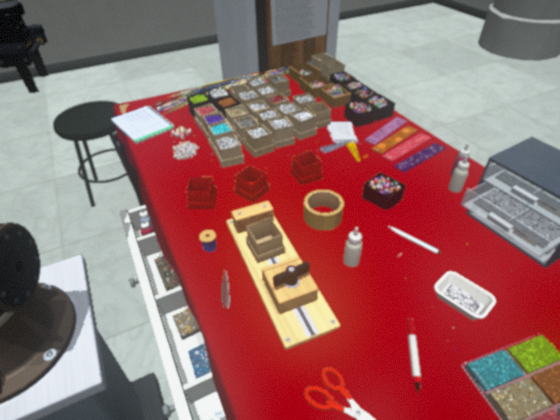

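View pics/top0.png

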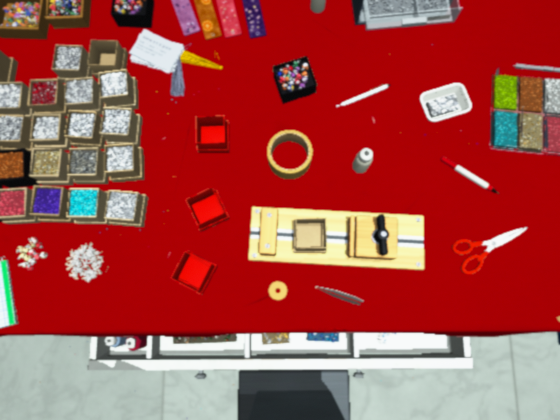

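View pics/wrist0.png

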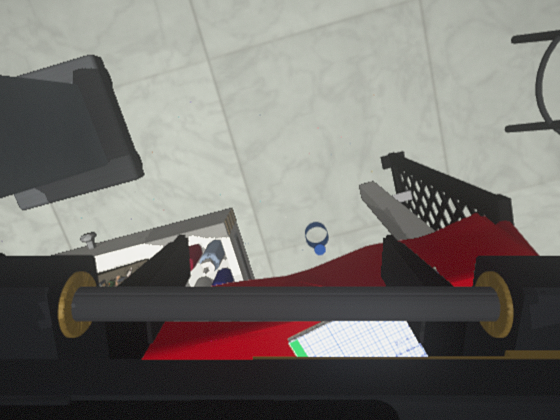

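The top view shows the clamp bed running from (249,208) to (425,270). The fixed jaw is at (268,231), the card box at (309,235), the free jaw at (375,237) and the black wing at (381,235). The spool is at (278,290), the tape at (289,153) and the bottle beside the clamp at (363,160). The red boxes at (207,209), (212,133) and (194,271) are decoys. The only box fitting the description is the brown card one at (309,235), between the jaws. Next I'll look at an enlarged crop.

```bash
cat > h.py <<'E'
from cell import env
import numpy as np, cv2
def ray(c,u,v,z):
    d=c["R"].T@np.linalg.inv(c["mtx"])@np.array([u,v,1.]);o=-c["R"].T@c["t"]
    return (o+d*(z-o[2])/d[2]).round(1)
def proj(c,X):
    p=c["mtx"]@(c["R"]@np.array(X,float)+c["t"]);return (p[:2]/p[2]).round(1)
def crop(n,name,x,y,w,h,k):
    c=env.read_camera(n);cv2.imwrite(f"pics/{name}.png",cv2.resize(c["pixels"][y:y+h,x:x+w],None,fx=k,fy=k,interpolation=cv2.INTER_CUBIC));return c
E
python3 - <<'E'
from h import *
crop("top","topc0",240,195,195,120,4)
E
```

```text
(no output)
```

View pics/topc0.png

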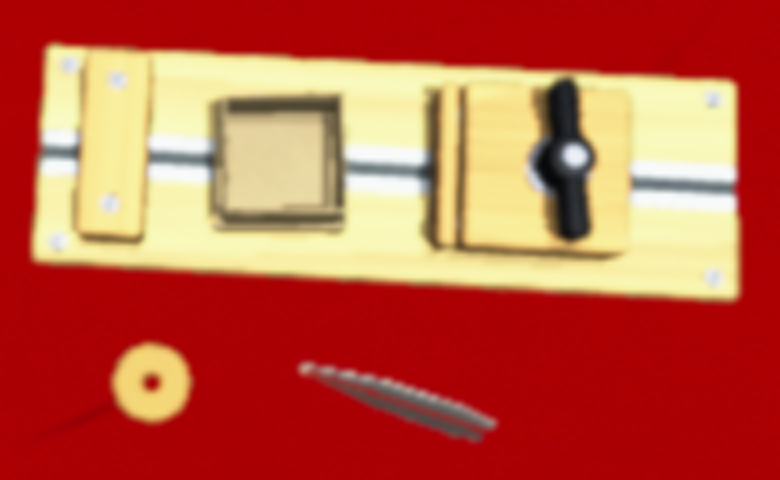

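Run:
```python
from h import *
c=env.read_camera("top")
f=lambda u,v,z:ray(c,240+u/4,195+v/4,z)
for n,u,v,z in [("bTL",48,45,12),("bTR",736,81,12),("bBR",738,299,12),("bBL",33,262,12),("rear t",632,90,52),("rear b",629,250,52),("front t",469,85,52),("front b",462,248,52),("pad t",441,85,49),("pad b",436,246,49),("fj t",152,55,57),("fj b",143,238,57),("wing+x",565,80,87),("wing-x",573,240,87),("hub",567,160,87),("box",280,163,60),("spool",151,382,44)]: print(n,f(u,v,z))
print("bottle",ray(c,363,158,100),"tape",ray(c,289,153,48))
# depth check
def pt(u,v):
    d=float(c["depth"][int(v),int(u)]);return (c["R"].T@(np.linalg.inv(c["mtx"])@np.array([u,v,1.])*d-c["t"])).round(1)
for u,v in [(366,225),(366,250),(381,220),(382,249),(390,250),(380,233),(384,234),(267,225)]: print(u,v,pt(u,v))
crop("scene","scc0",220,190,140,160,5)
```

```text
bTL [578.9  90.4  12. ]
bTR [ 556.7 -257.8   12. ]
bBR [ 447.2 -251.2   12. ]
bBL [468.4  97.4  12. ]
rear t [ 545.4 -194.9   52. ]
rear b [ 468.2 -189.    52. ]
front t [ 548.6 -116.5   52. ]
front b [ 469.8 -110.    52. ]
pad t [ 549.3 -103.4   49. ]
pad b [471.1 -98.1  49. ]
fj t [563.9  36.8  57. ]
fj b [475.3  41.7  57. ]
wing+x [ 544.  -155.3   87. ]
wing-x [ 469.7 -155.1   87. ]
hub [ 506.6 -154.3   87. ]
box [510.2 -23.9  60. ]
spool [408.2  38.5  44. ]
bottle [ 650.7 -123.9  100. ] tape [679.6  14.   48. ]
366 225 [ 531.4 -132.7   51.5]
366 250 [ 483.1 -130.8   50.3]
381 220 [ 535.  -154.8   84.9]
382 249 [ 481.1 -154.    84. ]
390 250 [ 482.3 -175.6   54.3]
380 233 [ 510.1 -150.9   88.7]
384 234 [ 508.  -158.    89.4]
267 225 [532.   58.1  58.6]
```

View pics/scc0.png

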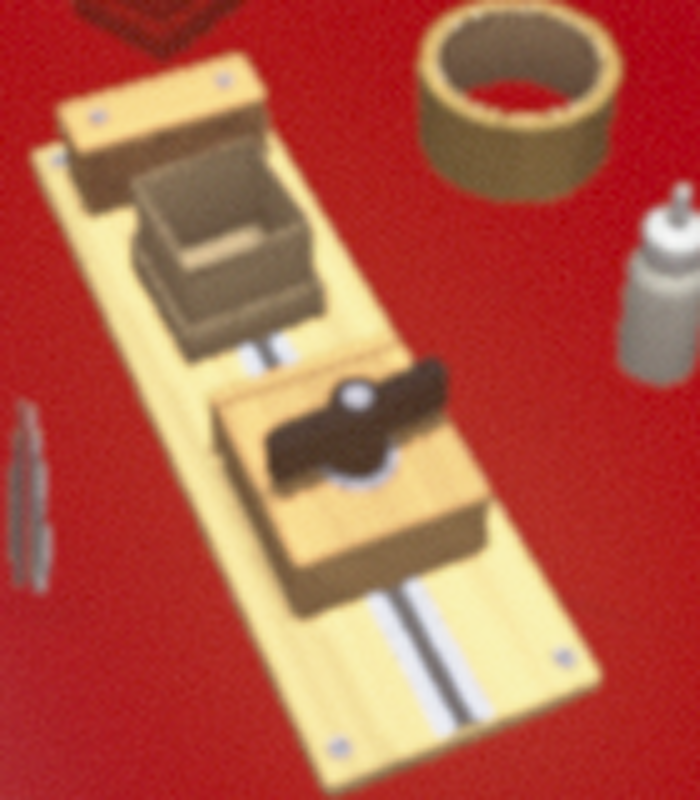

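The crop confirms the brown card box between the jaws. The clamp yaw is about -3.6°, the rear face is at about (507,-192), and the wing needs about 94° clockwise. I'll align yaw first, then travel.

```bash
python3 -m inch '[0,0,0,0,-5.8,0,1, 0,0,0,0,-5.8,0,1, 0.033,0,-0.033,0,0,0,1, 0.033,0,-0.033,0,0,0,1, 0.033,0,-0.033,0,0,0,1, 0.033,0,-0.033,0,0,0,1, 0.033,0,-0.033,0,0,0,1, 0.033,0,-0.033,0,0,0,1, 0.033,0,-0.033,0,0,0,1, 0.033,0,-0.033,0,0,0,1]'
```

```text
t: 1.3
eef_pos: [411.3, 322.1, 214.8]
tcp_rot: [-1.57, -0.0, -0.061]
ft_force: [0.7, 0.6, -0.5]
opening: 0.218
```

```bash
python3 -m inch '[0.012,0,-0.045,0,0,0,1, 0.012,0,-0.045,0,0,0,1, 0.012,0,-0.045,0,0,0,1, 0.012,0,-0.045,0,0,0,1, 0.012,0,-0.045,0,0,0,1, 0.012,0,-0.045,0,0,0,1, 0.012,0,-0.045,0,0,0,1, 0.012,0,-0.045,0,0,0,1, 0.012,0,-0.045,0,0,0,1, 0.012,0,-0.045,0,0,0,1]'
```

```text
t: 2.3
eef_pos: [502.5, -134.8, 214.8]
tcp_rot: [-1.571, -0.0, -0.062]
ft_force: [1.0, 0.5, -0.8]
opening: 0.007
```

```bash
python3 -m inch '[0,0,-0.04,0,0,0,1, 0,0,-0.04,0,0,0,1, 0,0,0,0,0,0,1]'
```

```text
t: 2.6
eef_pos: [497.3, -216.6, 214.3]
tcp_rot: [-1.571, -0.0, -0.065]
ft_force: [-0.1, 0.6, 1.1]
opening: 0.003
```

```bash
python3 -m inch '[0.007,0,-0.01,0,0,0,1, 0,0.045,0,0,0,0,1, 0,0.045,0,0,0,0,1, 0,0.045,0,0,0,0,1, 0,0.03,0,0,0,0,1, 0,0.018,0,0,0,0,1, 0,0,0,0,0,0,1]'
python3 - <<'E'
from h import *
crop("top","topc1",240,195,195,120,4)
E
```

```text
t: 3.3
eef_pos: [503.5, -221.8, 29.4]
tcp_rot: [-1.569, 0.003, -0.06]
ft_force: [-0.8, -0.4, 0.7]
opening: 0.005
```

View pics/topc1.png

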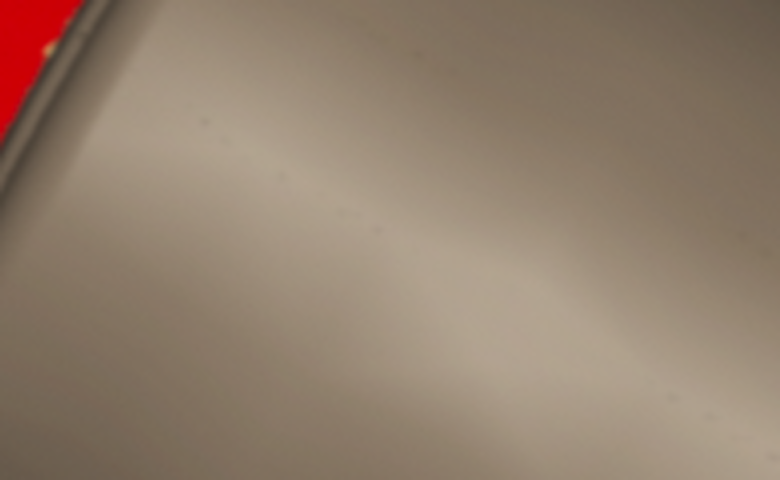

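The arm hides the clamp from the top camera, so I'll use the scene camera from here. Pushing now.

```bash
python3 -m inch '[0,0,0.008,0,0,0,1, 0,0,0.008,0,0,0,1, 0,0,0.008,0,0,0,1, 0,0,0.008,0,0,0,1, 0,0,0.008,0,0,0,1, 0,0,0.008,0,0,0,1]'
python3 - <<'E'
from h import *
crop("scene","scc1",220,190,140,120,5)
E
```

```text
t: 3.95
eef_pos: [507.5, -175.5, 32.7]
tcp_rot: [-1.573, -0.002, -0.061]
ft_force: [-3.2, -9.7, 2.1]
opening: 0.004
```

View pics/scc1.png

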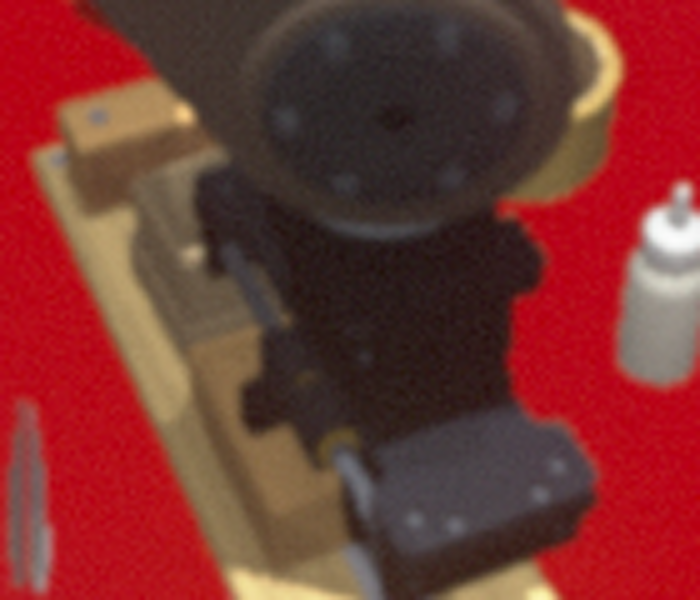

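```bash
python3 -m inch '[0,0,0.008,0,0,0,1, 0,0,0.008,0,0,0,1, 0,0,0.008,0,0,0,1, 0,0,0.006,0,0,0,1, 0,0,0.002,0,0,0,1]'; python3 -m inch '[0,0,0.003,0,0,0,1, 0,0,0.002,0,0,0,1]';python3 - <<'E'
from h import *
crop("scene","scc2",220,190,140,120,5)
crop("wrist","w2",0,0,560,420,1)
E
```

```text
t: 4.5
eef_pos: [509.5, -143.3, 32.7]
tcp_rot: [-1.572, -0.003, -0.06]
ft_force: [-1.1, -10.6, 1.7]
opening: 0.004
t: 4.7
eef_pos: [509.8, -138.6, 32.7]
tcp_rot: [-1.573, -0.003, -0.061]
ft_force: [-2.7, -10.2, 2.2]
opening: 0.007
```

View pics/scc2.png

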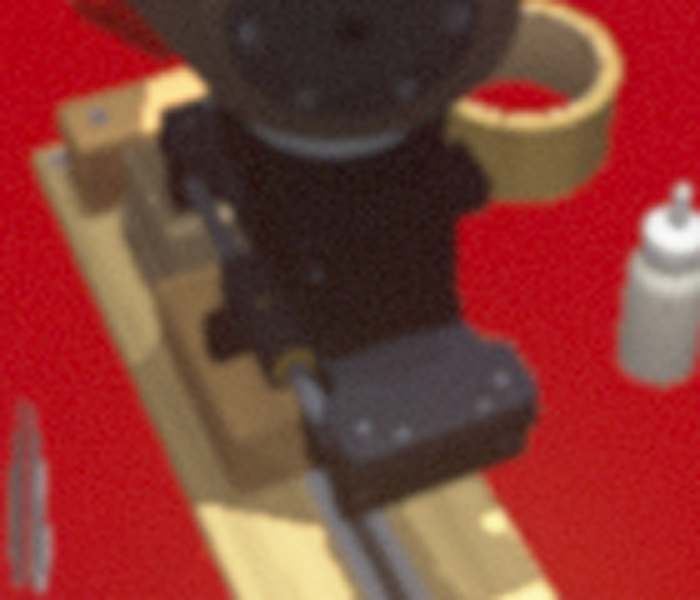

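View pics/w2.png

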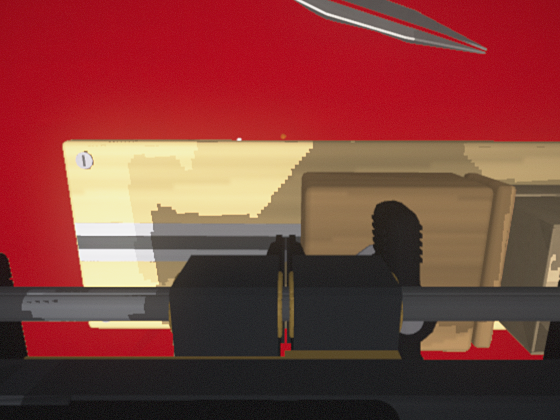

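The wrist view shows the pad now against the box. In the scene crop there is still a small gap between the box and the fixed jaw at (125,170). I'll continue with small steps and watch the force.

```bash
python3 -m inch '[0,0,0.002,0,0,0,1, 0,0,0.002,0,0,0,1]'; python3 -m inch '[0,0,0.002,0,0,0,1]'; python3 -m inch '[0,0,0.001,0,0,0,1]'
```

```text
t: 5.0
eef_pos: [510.1, -134.8, 32.7]
tcp_rot: [-1.572, -0.003, -0.061]
ft_force: [-1.6, -9.2, 2.9]
opening: 0.003
t: 5.1
eef_pos: [510.2, -132.8, 32.7]
tcp_rot: [-1.572, -0.003, -0.061]
ft_force: [-1.5, -10.0, 2.3]
opening: 0.006
t: 5.2
eef_pos: [510.3, -131.7, 32.7]
tcp_rot: [-1.572, -0.003, -0.061]
ft_force: [-1.6, -9.4, 2.2]
opening: 0.001
```

```bash
for i in 1; do python3 -m inch '[0,0,0.001,0,0,0,1]'; done;  python3 -m inch '[0,0,0.001,0,0,0,1]'
python3 - <<'E'
from h import *
crop("scene","scc3",220,190,80,80,7)
E
```

```text
t: 5.3
eef_pos: [510.4, -130.7, 32.7]
tcp_rot: [-1.572, -0.003, -0.061]
ft_force: [-2.2, -9.4, 2.6]
opening: 0.005
t: 5.4
eef_pos: [510.4, -129.8, 32.7]
tcp_rot: [-1.572, -0.003, -0.061]
ft_force: [-1.1, -9.3, 1.7]
opening: 0.006
```

View pics/scc3.png

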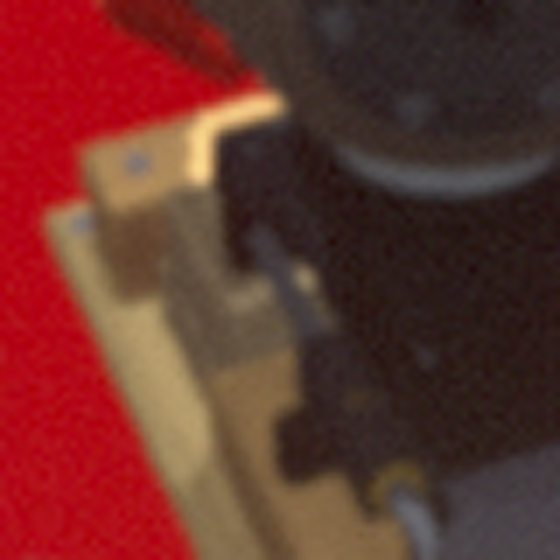

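The box is nearly at the fixed jaw, around (165,250) in the crop. I'll keep going in 1 mm steps.

```bash
python3 -m inch '[0,0,0.001,0,0,0,1]'
```

```text
t: 5.55
eef_pos: [510.5, -128.8, 32.7]
tcp_rot: [-1.572, -0.003, -0.061]
ft_force: [-2.3, -9.2, 2.2]
opening: 0.006
```

```bash
python3 -m inch '[0,0,0.001,0,0,0,1]'
```

```text
t: 5.65
eef_pos: [510.5, -127.8, 32.7]
tcp_rot: [-1.572, -0.003, -0.061]
ft_force: [-1.8, -10.0, 2.8]
opening: 0.006
```

```bash
python3 -m inch '[0,0,0.001,0,0,0,1]'
```

```text
t: 5.75
eef_pos: [510.6, -126.8, 32.7]
tcp_rot: [-1.572, -0.003, -0.061]
ft_force: [-1.9, -9.0, 3.4]
opening: 0.005
```

```bash
python3 -m inch '[0,0,0.001,0,0,0,1]'
```

```text
t: 5.85
eef_pos: [510.7, -125.8, 32.7]
tcp_rot: [-1.572, -0.003, -0.061]
ft_force: [-2.3, -9.9, 2.5]
opening: 0.004
```

```bash
python3 -m inch '[0,0,0.001,0,0,0,1]'
```

```text
t: 5.95
eef_pos: [510.7, -124.8, 32.7]
tcp_rot: [-1.572, -0.003, -0.061]
ft_force: [-1.5, -8.8, 2.2]
opening: 0.001
```

Run:
```python
from h import *
crop("scene","scc4",220,190,80,80,7)
crop("wrist","w4",0,0,560,420,1)
```

```text
(no output)
```

View pics/scc4.png

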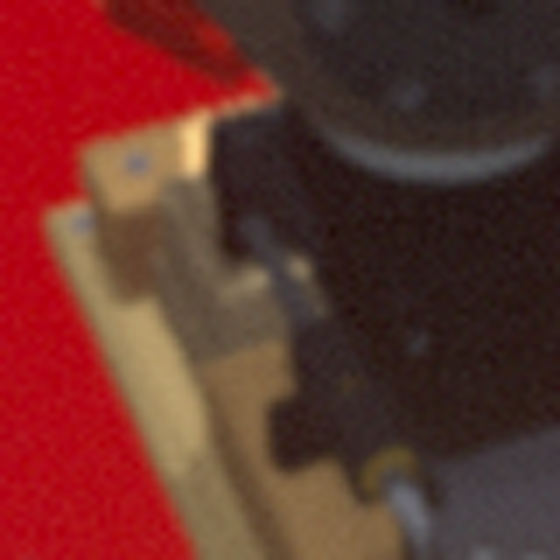

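View pics/w4.png

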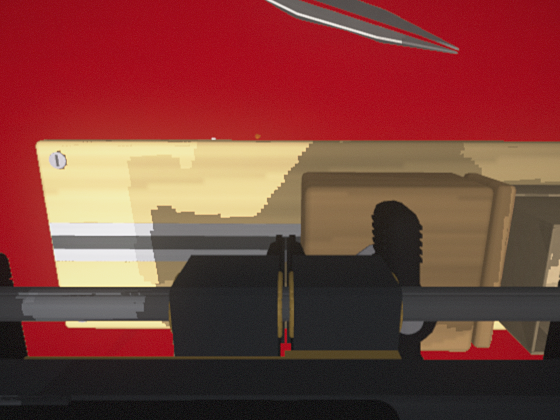

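The box looks close to touching the fixed jaw, but the force is still at drag level.

```bash
python3 -m inch '[0,0,0.001,0,0,0,1]'
```

```text
t: 6.15
eef_pos: [510.8, -123.8, 32.7]
tcp_rot: [-1.572, -0.003, -0.061]
ft_force: [-1.6, -9.7, 2.8]
opening: 0.003
```

```bash
python3 -m inch '[0,0,0.001,0,0,0,1]'
```

```text
t: 6.25
eef_pos: [510.9, -123.3, 32.7]
tcp_rot: [-1.573, -0.003, -0.06]
ft_force: [-5.3, -20.9, 2.8]
opening: 0.006
```

```bash
python3 -m inch '[0,0,0.001,0,0,0,1]'
```

```text
t: 6.35
eef_pos: [510.9, -123.1, 32.8]
tcp_rot: [-1.574, -0.003, -0.06]
ft_force: [-6.3, -29.3, 2.3]
opening: 0.005
```

The box is firm against the fixed jaw (force 9 → 21 → 29 N). I'll back off, rise and look.

```bash
python3 -m inch '[0,0,-0.005,0,0,0,1, 0,0,-0.03,0,0,0,1, 0,-0.045,-0.02,0,0,0,1, 0,-0.045,-0.02,0,0,0,1, 0,-0.045,-0.02,0,0,0,0, -0.03,-0.03,-0.02,0,0,0,0, -0.03,0,-0.04,0,0,0,0, -0.03,0,-0.04,0,0,0,0,0,0,0,0,0,0,0]'
python3 - <<'E'
from h import *
crop("top","top5",230,185,195,120,4)
crop("scene","scc5",220,190,140,120,5)
crop("wrist","w5",0,0,560,420,1)
E
```

```text
t: 7.25
eef_pos: [405.7, -313.2, 197.5]
tcp_rot: [-1.572, -0.001, -0.066]
ft_force: [-0.1, 0.2, -0.1]
opening: 0.366
```

View pics/top5.png

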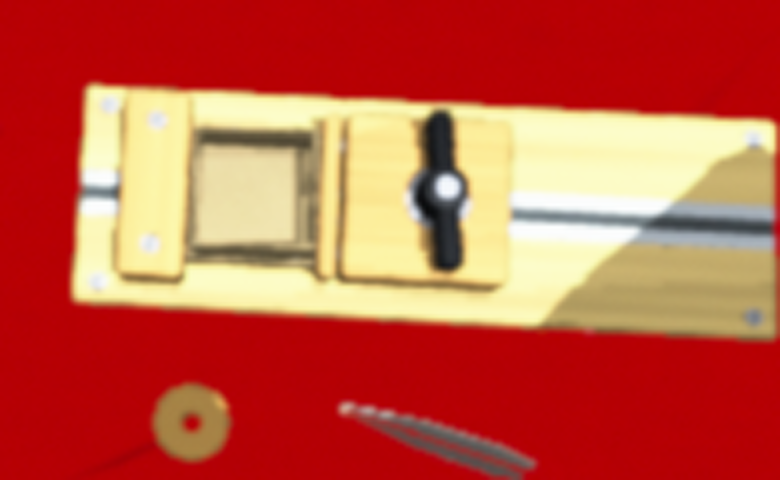

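View pics/scc5.png

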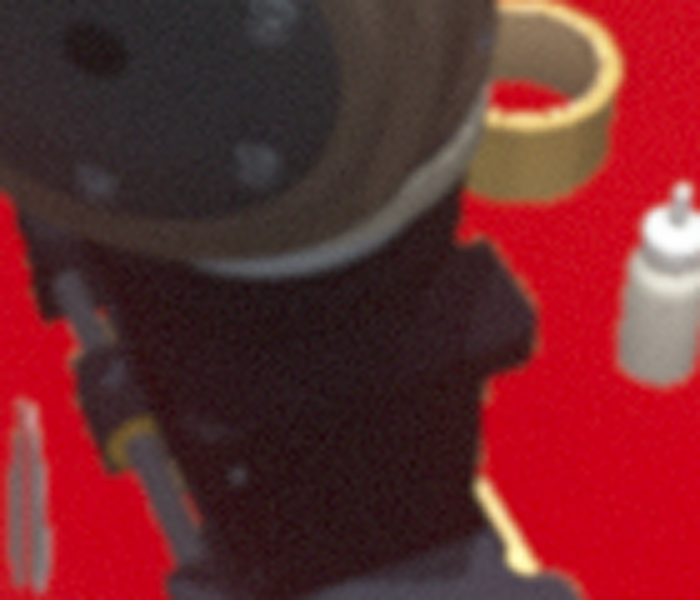

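View pics/w5.png

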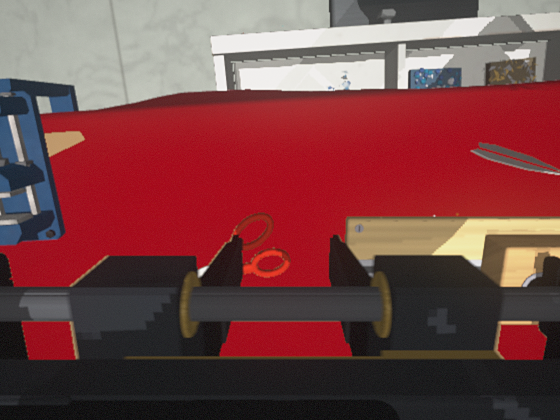

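In the top crop, the box (195–315,130–265) is square and touches both the fixed jaw (190) and the pad (320). Locating the wing next: its ends are at crop (440,112) and (449,268).

Run:
```python
from h import *
c=env.read_camera("top")
f=lambda u,v,z:ray(c,230+u/4,185+v/4,z)
a,b=f(440,111,87),f(449,269,87);print(a,b,(a+b)/2,np.degrees(np.arctan2(*(a-b)[[1,0]])))
print(f(511,122,52),f(506,287,52),f(346,116,52),f(340,278,52))
def pt(u,v):
    d=float(c["depth"][v,u]);return (c["R"].T@(np.linalg.inv(c["mtx"])@np.array([u,v,1.])*d-c["t"])).round(1)
P=np.array([pt(u,v) for v in range(205,260) for u in range(325,355)])
for lo in (78,87.5,92):
    Q=P[(P[:,2]>lo)];print(lo,len(Q),Q.mean(0) if len(Q) else 0,Q.min(0) if len(Q) else 0,Q.max(0) if len(Q) else 0)
Q=P[P[:,2]>78];print(np.polyfit(Q[:,0],Q[:,1],1))
```

```text
[549.1 -79.   87. ] [475.4 -80.6  87. ] [512.25 -79.8   87.  ] 1.243675022723986
[ 550.1 -117.5   52. ] [ 470.2 -111.9   52. ] [553.8 -37.8  52. ] [475.2 -33.1  52. ]
78 329 [511.29908815 -78.90243161  99.22978723] [388.5 -90.8  78.2] [551.3  26.4 916.4]
87.5 134 [511.51567164 -76.39626866 119.63731343] [388.5 -90.6  87.6] [548.4  26.4 916.4]
92 5 [388.5  26.4 916.4] [388.5  26.4 916.4] [388.5  26.4 916.4]
[-0.28370904 66.15774111]
```

```bash
python3 -m inch '[0,0,0,0,-4,0,1, 0.016,0,0.042,0,0,0,1, 0.016,0,0.042,0,0,0,1, 0.016,0,0.042,0,0,0,1, 0.015,0,0.042,0,0,0,1, 0.015,0,0.042,0,0,0,1, 0,0.03,0,0,0,0,1, 0,0.03,0,0,0,0,1, 0,0,0,0,0,0,1]'; python3 -c "
from cell import env;print(env.state()['joints'].round(2))"
```

```text
t: 8.35
eef_pos: [483.6, -97.3, 134.1]
tcp_rot: [-1.569, 0.005, 0.012]
ft_force: [-0.2, 0.5, 0.5]
opening: 0.007
[-0.33  0.42  1.96  0.    0.77 -1.92]
```

```bash
python3 -m inch '[0,0.03,0,0,0,0,1, 0,0,0,0,0,0,1, 0,0,0,0,0,0,1]'
python3 - <<'E'
from h import *
c=crop("scene","scc6",220,190,140,120,5)
crop("wrist","w6",0,0,560,420,1)
E
```

```text
t: 8.65
eef_pos: [485.0, -99.4, 107.6]
tcp_rot: [-1.571, 0.0, 0.009]
ft_force: [0.5, -0.5, -0.1]
opening: 0.004
```

View pics/w6.png

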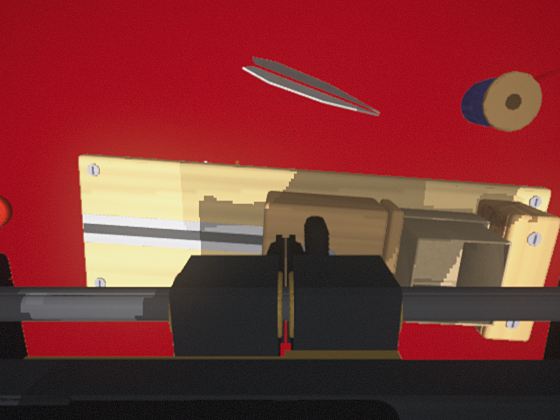

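The fingertips (285,245) are on the -y side of the wing (316,235), as intended. I'll descend with 3 mm extra clearance.

```bash
python3 -m inch '[0,0,-0.004,0,0,0,1, 0,0.021,0,0,0,0,1, 0,0.021,0,0,0,0,1, 0,0,0,0,0,0,1,0,0,0,0,0,0,1]'
python3 - <<'E'
from h import *
crop("wrist","w7",180,150,280,210,2.5)
E
```

```text
t: 9.25
eef_pos: [484.9, -104.0, 65.3]
tcp_rot: [-1.571, -0.0, 0.008]
ft_force: [-0.6, -0.2, 1.4]
opening: 0.001
```

View pics/w7.png

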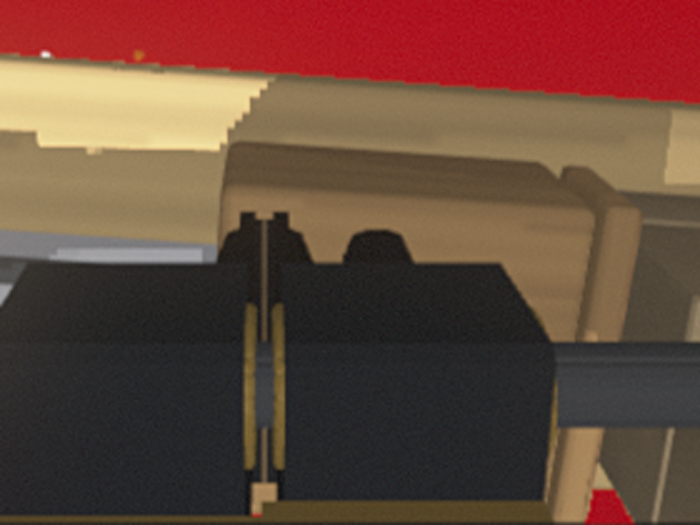

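Clear behind the wing. I'll close up and start the arc at 8° per row.

```bash
python3 -m inch '[0,0,0.005,0,0,0,1, 0,0,0.004,0,0,0,1, -0.0018,0,0.0039,0,8,0,1, -0.0018,0,0.0039,0,8,0,1, -0.0018,0,0.0039,0,8,0,1, 0,0,0,0,0,0,1]'
python3 - <<'E'
from h import *
crop("scene","scc8",220,190,140,120,5)
crop("wrist","w8",180,150,280,210,2.5)
E
```

```text
t: 9.9
eef_pos: [481.4, -82.4, 65.3]
tcp_rot: [-1.571, -0.002, -0.412]
ft_force: [-0.2, -3.5, 1.9]
opening: 0.004
```

View pics/w8.png

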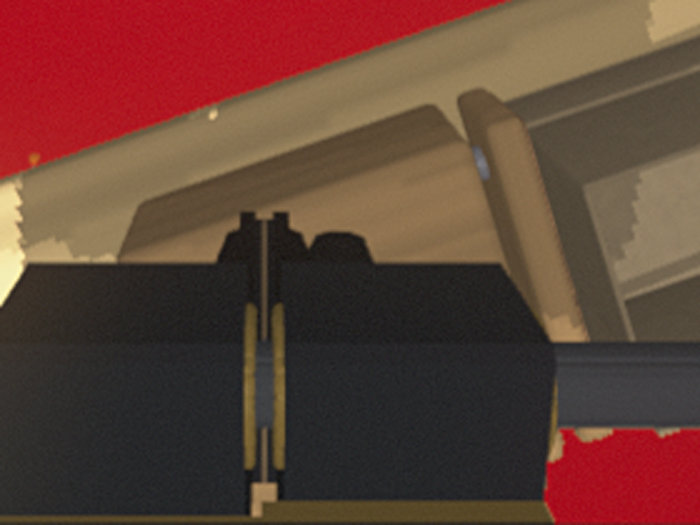

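Contact at 3.5 N. The wing follows and the pad is advancing. Continuing.

```bash
python3 -m inch '[-0.0018,0,0.0039,0,8,0,1, -0.0018,0,0.0039,0,8,0,1, -0.0018,0,0.0039,0,8,0,1, -0.0018,0,0.0039,0,8,0,1, 0,0,0,0,0,0,1]'
python3 - <<'E'
from h import *
crop("top","top9",230,185,195,120,4)
crop("wrist","w9",180,150,280,210,2.5)
E
```

```text
t: 10.5
eef_pos: [483.8, -65.5, 64.6]
tcp_rot: [-1.571, 0.001, -0.968]
ft_force: [-0.8, 0.1, -0.3]
opening: 0.003
```

View pics/w9.png

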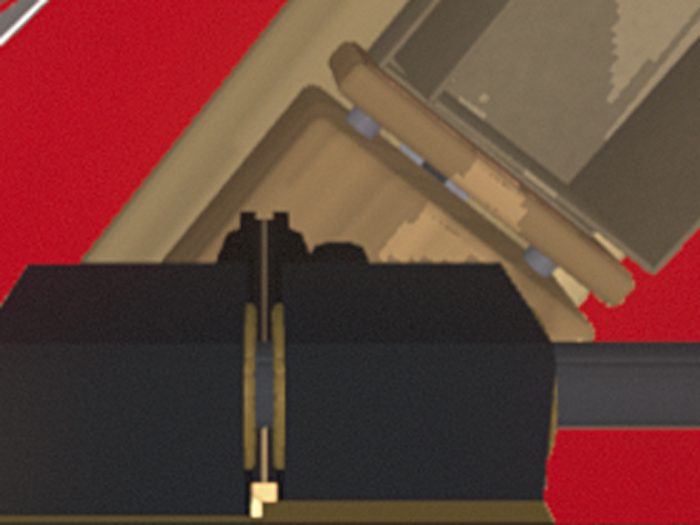

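```bash
python3 -m inch '[-0.0012,0,0.0044,0,8,0,1, -0.0012,0,0.0042,0,8,0,1, -0.0015,0,0.0040,0,8,0,1, 0,0,0,0,0,0,1]'
python3 - <<'E'
from h import *
crop("scene","scc10",200,180,140,120,5)
crop("wrist","w10",180,150,280,210,2.5)
E
```

```text
t: 11.0
eef_pos: [493.1, -56.4, 64.5]
tcp_rot: [-1.572, 0.001, -1.385]
ft_force: [-1.3, 1.1, 0.6]
opening: 0.003
```

View pics/w10.png

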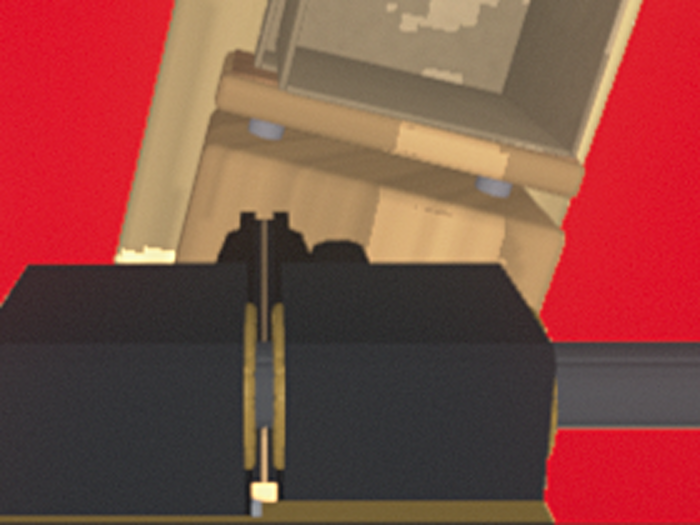

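The wing follows. About 14° is left, then I'll press against the end stop.

```bash
python3 -m inch '[-0.0014,0,0.0035,0,7,0,1, -0.0014,0,0.0035,0,7,0,1, 0,0,0,0,0,0,1]'; python3 -m inch '[0,0,0.001,0,0,0,1]';python3 -m inch '[0,0,0.001,0,0,0,1]'
```

```text
t: 11.4
eef_pos: [499.9, -53.1, 64.5]
tcp_rot: [-1.571, 0.0, -1.629]
ft_force: [-1.4, 0.6, -0.2]
opening: 0.002
t: 11.5
eef_pos: [500.5, -53.1, 64.5]
tcp_rot: [-1.572, 0.0, -1.626]
ft_force: [-3.5, 0.5, 1.7]
opening: 0.004
t: 11.6
eef_pos: [501.5, -53.1, 64.5]
tcp_rot: [-1.572, 0.0, -1.628]
ft_force: [-5.7, 3.2, 1.7]
opening: 0.004
```

```bash
python3 -m inch '[0,0,0.001,0,0,0,1]'
```

```text
t: 11.7
eef_pos: [501.7, -53.0, 64.4]
tcp_rot: [-1.574, 0.001, -1.629]
ft_force: [-9.9, 1.8, 4.9]
opening: 0.004
```

```bash
python3 -m inch '[0,0,0.001,0,0,0,1]'
```

```text
t: 11.8
eef_pos: [501.9, -52.9, 64.4]
tcp_rot: [-1.576, 0.001, -1.629]
ft_force: [-14.3, 1.8, 7.4]
opening: 0.007
```

Run:
```python
from h import *
crop("wrist","w11",180,150,280,210,2.5)
```

```text
(no output)
```

View pics/w11.png

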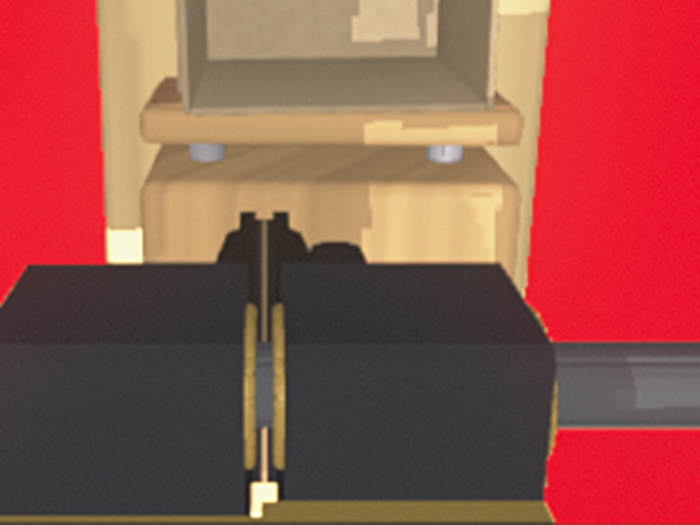

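It stalled at the stop: 14 N against about 3 N while turning, with no further movement. I'll retreat and check.

```bash
python3 -m inch '[0,0,-0.006,0,0,0,1, 0,0,-0.01,0,0,0,1, 0,-0.04,0,0,0,0,1, 0,-0.045,0,0,0,0,1, 0.02,-0.045,0,0,0,0,1, 0.045,0,-0.01,0,0,0,1, 0.048,0,-0.01,0,0,0,1, 0.048,0,-0.01,0,0,0,1, 0.048,0,-0.01,0,0,0,1, 0.048,0,0,0,0,0,1]'; python3 -m inch '[0,0,0,0,0,0,1]';python3 - <<'E'
from h import *
crop("top","top12",230,185,195,120,4)
crop("top","top12f",180,100,280,210,2.8)
crop("scene","scc12",200,180,180,140,4)
E
```

```text
t: 12.85
eef_pos: [430.9, -308.2, 194.9]
tcp_rot: [-1.57, -0.001, -1.631]
ft_force: [1.1, 1.3, -0.3]
opening: 0.005
t: 12.95
eef_pos: [431.6, -311.3, 194.6]
tcp_rot: [-1.569, -0.002, -1.635]
ft_force: [0.6, 0.3, 0.8]
opening: 0.005
```

View pics/top12.png

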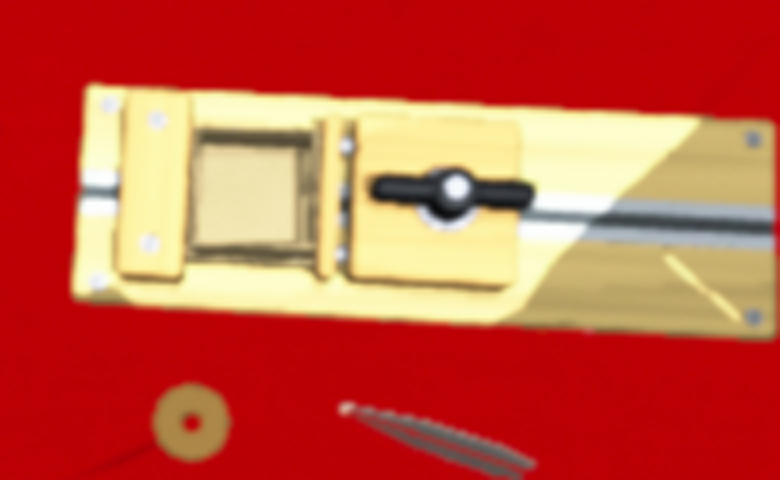

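View pics/scc12.png

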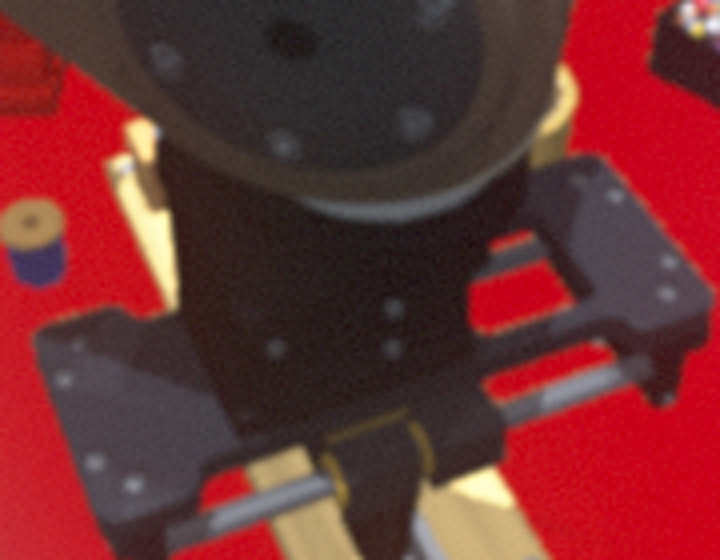

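View pics/top12f.png

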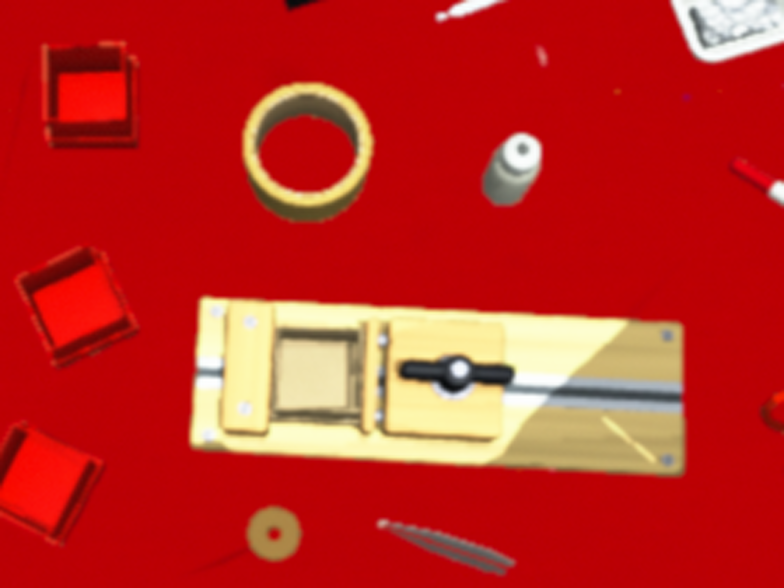

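The box is still square and held, and the wing lies along the track. Spool, tape and bottle are unmoved. One numeric check of the wing angle against the track before handing in.

Run:
```python
from h import *
c=env.read_camera("top")
f=lambda u,v,z:ray(c,230+u/4,185+v/4,z)
ang=lambda a,b:np.degrees(np.arctan2(a[0]-b[0],a[1]-b[1]))
print("wing ends",ang(f(372,188,87),f(534,195,87)))
print("bed lo",ang(f(73,299,12),f(776,338,12)),"up",ang(f(90,85,12),f(776,121,12)))
# dark wing pixels fit
g=c["pixels"].max(2);vs,us=np.nonzero(g[225:243,318:370]<60)
P=np.array([ray(c,u+318,v+225,85)[:2] for v,u in zip(vs,us)]);P=P[np.linalg.norm(P-np.median(P,0),axis=1)<45]
w,V=np.linalg.eigh(np.cov(P.T));d=V[:,1]*np.sign(V[1,1]);print(len(P),np.degrees(np.arctan2(d[0],d[1])))
print("bottle",ray(c,363,158,100),c["pixels"][158,363])
a=cv2.imread("pics/top0.png").astype(int);df=np.abs(a-c["pixels"]).max(2)
for n,(x,y,w_,h) in dict(bottle=(348,143,30,34),tape=(262,126,56,56),spool=(265,278,26,24)).items(): print(n,df[y:y+h,x:x+w_].mean())
```

```text
wing ends 2.9966410259541596
bed lo 3.6379018920134922 up 3.6595682584916007
136 2.329924158688119
bottle [ 650.7 -123.9  100. ] [239 242 237]
bottle 15.508823529411766
tape 15.85969387755102
spool 43.458333333333336
```

```bash
python3 -c "
from cell import env;print(env.job_done())"
```

```text
the job is handed in; nothing more can be done
None
```

I slid the free jaw up until the card box was square and snug between the jaws, then turned the wing knob clockwise to its end stop. I handed the job in at about 13 s; no verdict was reported.

- **Jaw:** I pushed it about 75 mm with closed fingers. The force rose from the 9 N drag to 29 N (about 20 N of that on the box) when the box met the fixed jaw, and I stopped there.
- **Knob:** I turned the wing about 94° with closed fingers until it stalled. At the end it took 14 N with almost no movement, against about 3 N while turning.
- **Last top view:** The box is square between the fixed jaw and the pad, and the jaw has backed off a few millimetres, as the task described. The arm is clear of everything.
- **Wing angle:** Two readings put the wing 0.7° and 1.3° short of the track direction. I took this as reading error because of the clear stall, so I did not turn it further.
- **Other items:** The bottle, tape and spool stand where they were. The before-and-after image difference was higher at the spool (43, against about 16 for the other two). Its pixel position was unchanged, so I put that down to the arm's shadow.

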